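Wipe the mortise clean and hold the board down

TASK

I want to go on chopping the mortise in the board that lies in the mortising jig: pick up the loose wood offcut, wipe all four wood chips off the board with it, and lay the offcut down on the bench clear of the jig. Then press the jig's spring-loaded hold-down lever down by its cross bar until the lever is level, so that its foot bears on the board, and keep holding it there: finish while holding, because it springs up when let go. The board must still lie flat along its fence, and do not disturb the brass hinge in front of the jig or the glue bottle.

Things in the scene. Friction and masses are not known exactly. Their poses are not given: they have to be found in the camera images.
- jig: mortising jig, fixed to the bench: a plywood bed 170 mm (x) by 236 mm (y) by 18 mm thick, from x = -62 to +108 mm of its origin, which lies on the bench top; x points away from its front edge, y to its left, z up. On the bed: a dark wooden fence 18 x 236 mm, 14 mm high, from x = +40 to +58 mm; a stop 60 x 14 mm, 14 mm high, by the board's right end (y = -108.5 mm); a grey steel clevis at x = +80, y = +75 mm, with the lever's hinge pin 85 mm above the bench, along y
- board: brown wooden board 90 mm (x) by 200 mm (y) by 22 mm thick, 0.35 kg, with a slot-shaped mortise 10 x 76 mm chopped in its top right part. It lies loose on the bed, its far long side against the fence, so its top is 40 mm above the bench and 8 mm above fence and stop. Origin: centre of its underside; axes as the jig's (its origin is at x = -5.5 mm of the jig's when it touches the fence)
- chip1: one of four loose pale wood chips, split flakes 24 x 14 x 6 mm (its x, y, z), 12 g; origin: centre of its underside. At the start it lies flat on the board, turned any way, over or beside the chopped slot
- chip2: one of four loose pale wood chips, split flakes 22 x 15 x 7 mm (its x, y, z), 12 g; origin: centre of its underside. At the start it lies flat on the board, turned any way, over or beside the chopped slot
- chip3: one of four loose pale wood chips, split flakes 20 x 13 x 6 mm (its x, y, z), 12 g; origin: centre of its underside. At the start it lies flat on the board, turned any way, over or beside the chopped slot
- chip4: one of four loose pale wood chips, split flakes 23 x 12 x 7 mm (its x, y, z), 12 g; origin: centre of its underside. At the start it lies flat on the board, turned any way, over or beside the chopped slot
- offcut: loose softwood offcut, a plain block 45 mm (x) by 110 mm (y) by 35 mm high, 0.11 kg, on the bench to the left of the jig; origin: centre of its underside
- lever (a joint): angle of the hold-down lever, rad: 0 at rest, raised 45 degrees above level; grows as it is pressed down; 0.785 when level; it hits its stop at 0.885. The lever, a flat steel bar in the plane y = +75 mm of the jig, runs from the hinge pin towards the jig's front. Its return spring pushes the cross bar up with some 3 N; below 0.71 the foot touches nothing, from there on its spring adds to that, about 8 N in all at level, 12 N at the stop
- handle_mid (a point): middle of the black cross bar at the lever's front end: diameter 21 mm, 80 mm long, along the jig's y; 165 mm from the hinge pin. Raised it is about 202 mm above the bench, at level 85 mm above it and 85 mm in front of the jig's origin
- handle: the same cross bar as a body, a sleeve that turns freely on its pin like a roller; origin: its middle; y along the bar
- foot: rubber foot of the lever, 27 mm across, 85 mm from the hinge pin, on its own spring (900 N/m, preloaded to 2.7 N, 16 mm travel) in a sleeve of the lever; at level it stands on the board's left part, pressed in by 6 mm, and bears on it with 8 N. Origin: centre of its sole
- hinge: folded butt hinge of plain brass, 64 x 76 x 7 mm, lying loose on the bench in front of the jig, to its left; leave it alone. Origin: centre of its underside
- glue_bottle: glue bottle, 58 mm across, 176 mm high, standing by the tool box; leave it alone. Origin: centre of its underside

How it is judged:
By the outcome, as a careful person would: the job done as asked, in the order asked, and still so for the second after the job is handed in, while the arm keeps its last pose, push and grip.
It also fails if it takes over 58 s, if anything falls off the work surface, if the arm or the gripper's body presses on something with over 40 N, if the wrist force passes 120 N, or if a joint passes its speed limit or range.

ROBOT

A 6-joint arm with a two-finger parallel gripper is mounted at the origin on a cart in front of the work surface, level with it; the furniture and walls round the work are solid. World frame = base frame: x ahead of the robot, y to its left, z up, the work surface at z = 0. Lengths are in m, angles in rad, forces in N, time in s.
With the tool pointing down it reaches from about 0.35 to 0.775 m from the base axis. Payload 5.5 kg.
Tool frame: the origin (TCP) lies midway between the tips of the shut fingers; the grasp point (between the pads) lies grip_point_offset behind it (grip_point_offset is the distance from the TCP to the grasp point, in m); z points along the fingers, y is the direction in which the jaws open and shut (so a half turn about z gives the same grasp; the last joint's range is limited). The gripper opens to 85 mm and grips with 20 to 120 N. Pads are 22 mm wide; open, the fingers measure 114 mm over their backs; the gripper's body (76 mm by 85 mm) begins 54 mm behind the grasp point. The pads swing forward as they close: fully open they stand 13 mm farther back than shut.
Start: joints at [-1.262, 0.313, 0.046, 1.304, 0, 1.431], TCP at [0.249, -0.518, 0.231] pointing down, gripper open.
Joint ranges: [-2.76, 2.76], [-0.86, 1.69], [-1.03, 1.26], [-2.2, 2.34], [-1.47, 1.5], [-3.14, 3.14]. Speed limits (rad/s): [2.57, 2.57, 3.14, 3.14, 3.14, 3.14].

INTERFACE

Orientations are given as a unit quaternion [w, x, y, z].
In Python, from workcell import * gives the robot as it stands.
- The arm moves only by the tool send_rows, never from a script. Its argument "series" is one flat list of numbers, 7 for each row, row after row: the shift along the tool's x, y, z in cm, then the turn, a rotation vector about the tool's x, y, z in degrees, then the opening, from 0 (shut) to 1 (fully open). A call has 1 to 10 rows; each row is the pose to reach, as a shift and turn from the pose commanded when the call began, along the tool's axes at that moment; what a row does not reach only later rows make up. A row lasts 1/12 s, in which the tool goes at most 41.7 mm and 7.16 degrees, less where a joint would pass 70% of its speed; a pose out of reach is approached as far as the arm can. A call with a gripper value outside its range is refused whole. The fingers move at their own pace and stop on an object; "newtons" is the grip in N (left out, the last holds). Time passes only in rows, so rows that repeat a pose let the fingers close. It gives the time, the measured TCP pose, the force and the opening at its end, in the units of the state.
- get_state(): the state, without advancing time (a new reading comes with each control period).
- read_camera(name): name is "scene" or "top" or "wrist"; returns the picture (384x512x3 uint8, blue, green, red); there is no depth.
- camera_info(name): a dict with "K" (3x3 intrinsics, pixels), "D" ([k1, k2, p1, p2, k3] as OpenCV has them; the pictures are not rectified), "xyz" and "attitude" of the camera in the world. Camera axes: x right, y down, z forward; pixel columns grow to the right and rows downward; lengths in m; the calibration is good to about 2 mm. A picture is of the moment at which its call begins: read the wrist's pose just before it. camera_info takes no time and is no camera call; for the wrist camera it gives the pose at the moment of the call.
- hand_in(): hands the job in, once; it reports no verdict.
Trained networks look in the newest picture that a camera, given by its name, has taken for a name from the list of things; names that differ only in an ending like _2 or _b are one class to them, and where a whole thing is asked for, a point or a joint stands for the part that bears it (a point fixed in the world has none). Each returns a list of dicts, best first, with "p" (0 to 1); they miss things now and then, are a little off and sometimes report something else, mostly with a low value. They report only what shows in the picture. A call takes as long as a camera call.
- silhouettes(camera, label): "pixels" (384x512 bool, what is visible of it) and "box" ([left, top, width, height] in pixels, round what is visible of it).
The state is a dict: "clock": time; "joint_pos": joint angles; "qvel": joint speeds; "tau": joint torques, N m; "tcp_pos": TCP position; "orientation": TCP orientation; "wrist_force": force on the tool from outside, world axes, zero at the start; "ft_torque": the same for the moment, N m; "finger_gap": finger opening in m.
Only numpy, scipy, OpenCV 4.12 (cv2) and the standard library are available. Lean on these libraries where they do the work, as an engineer would, in place of code of your own. Each camera call takes 0.05 s, during which the arm holds its last target. There are 200 camera calls.

## Working session

There is one attempt and no reset: what is moved stays moved. The work goes in short steps, Python scripts to look and compute and a tool call to move; the robot and the scene stay as the last step left them, time stands still between calls to the robot, and variables do not carry over. Pictures are saved under pics/ and viewed, about 8 in all and at most 12, crops included, and the job is handed in when it is done.

Besides the shell and the picture viewer there is one more tool, called as name(argument=value, ...) on one line, values as JSON. send_rows: Moves the arm, as the interface text tells. Its arguments: {"type":"object","properties":{"series":{"type":"array"},"newtons":{"type":"number"}},"required":["series"]}

```bash
mkdir -p pics; ls
cat > h.py <<'E'
from workcell import *
import numpy as np, cv2
from scipy.spatial.transform import Rotation as R
def q2R(q): return R.from_quat([q[1],q[2],q[3],q[0]])
def ray(cam,uv):
    c=camera_info(cam); a=c["attitude"]
    M=q2R(a).as_matrix() if np.size(a)==4 else np.array(a)
    n=cv2.undistortPoints(np.array(uv,float).reshape(-1,1,2),np.array(c["K"],float),np.array(c["D"],float)).reshape(-1,2)
    return np.array(c["xyz"],float),(M@np.c_[n,np.ones(len(n))].T).T
def atz(cam,uv,z):
    o,d=ray(cam,uv); return o+d*((z-o[2])/d[:,2])[:,None]
def proj(cam,P):
    c=camera_info(cam); M=q2R(c["attitude"]).as_matrix()
    p=(np.array(P,float).reshape(-1,3)-np.array(c["xyz"]))@M
    return cv2.projectPoints(p,np.zeros(3),np.zeros(3),np.array(c["K"],float),np.array(c["D"],float))[0].reshape(-1,2)
E
python3 - <<'E'
from h import *
print(get_state())
for c in("scene","top","wrist"): print(camera_info(c))
a=read_camera("scene");b=read_camera("top")
cv2.imwrite("pics/a.png",a);cv2.imwrite("pics/b.png",b)
Z={"offcut":.035,"board":.04,"chip1":.046,"chip2":.046,"handle":.2,"hinge":.007,"glue_bottle":.176,"jig":.018}
for n in Z:
  for s in silhouettes("top",n)[:5]:
    m=s["pixels"].astype(np.uint8)
    if m.sum()<5: continue
    ct=max(cv2.findContours(m,0,2)[0],key=cv2.contourArea)
    bx=cv2.boxPoints(cv2.minAreaRect(ct))
    print(n,round(s["p"],2),s["box"],atz("top",bx,Z[n])[:,:2].round(3).tolist())
E
```

```text
pics
{'clock': 0.0, 'joint_pos': array([-1.26161204e+00,  3.13997550e-01,  4.49698888e-02,  1.30357645e+00,
        5.48696539e-06,  1.43116247e+00]), 'qvel': array([ 0.00040124, -0.00034024,  0.00055295,  0.0014437 ,  0.00130811,
       -0.00069553]), 'tau': array([ 7.09088872e-04, -4.80628574e+01,  2.98533922e+01,  1.94901618e-02,
        1.02579168e-04, -7.20829945e-06]), 'tcp_pos': array([ 0.24931321, -0.51757845,  0.23040676]), 'orientation': array([-9.00876359e-04,  9.74925379e-01,  2.22530199e-01, -7.38021012e-05]), 'wrist_force': array([ 1.16136412, -0.10278942,  0.3938687 ]), 'ft_torque': array([0.03757211, 0.02119575, 0.02301938]), 'finger_gap': 0.08565041218044023}
{'K': array([[450.50639949,   0.        , 254.12685367],
       [  0.        , 450.50639949, 191.54348776],
       [  0.        ,   0.        ,   1.        ]]), 'D': array([-0.02227372,  0.        ,  0.        ,  0.        ,  0.        ]), 'xyz': array([-0.35289342, -0.58094461,  0.61499672]), 'attitude': array([-0.46299993,  0.72167141, -0.43705804,  0.27166471])}
{'K': array([[487.9857944 ,   0.        , 250.6
[... 1250 characters left out ...]
[0.511, -0.402], [0.51, -0.426], [0.495, -0.425], [0.495, -0.401]]
chip2 0.45 [331.7, 208.1, 11.7, 7.1] [[0.472, -0.354], [0.472, -0.375], [0.457, -0.374], [0.457, -0.353]]
chip2 0.37 [331.3, 188.9, 9.7, 10.3] [[0.511, -0.357], [0.52, -0.366], [0.504, -0.382], [0.495, -0.372]]
handle 0.7 [295.6, 204.0, 33.8, 8.5] [[0.463, -0.233], [0.484, -0.236], [0.474, -0.318], [0.452, -0.316]]
hinge 0.96 [259.4, 227.0, 28.5, 23.9] [[0.421, -0.156], [0.434, -0.236], [0.369, -0.247], [0.357, -0.166]]
glue_bottle 0.6 [121.8, 172.3, 28.8, 25.7] [[0.557, 0.15], [0.557, 0.089], [0.501, 0.089], [0.502, 0.15]]
jig 0.87 [281.9, 152.9, 101.4, 78.6] [[0.447, -0.225], [0.618, -0.25], [0.587, -0.49], [0.414, -0.463]]
```

Run:
```python
import cv2
a=cv2.imread("pics/a.png");b=cv2.imread("pics/b.png")
cv2.imwrite("pics/b2.png",cv2.resize(b[135:265,110:410],None,fx=2.6,fy=2.6,interpolation=cv2.INTER_CUBIC))
```

```text
(no output)
```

View pics/b2.png

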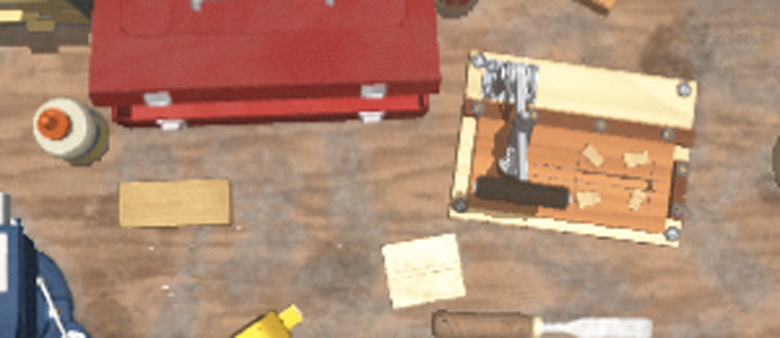

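View pics/a.png

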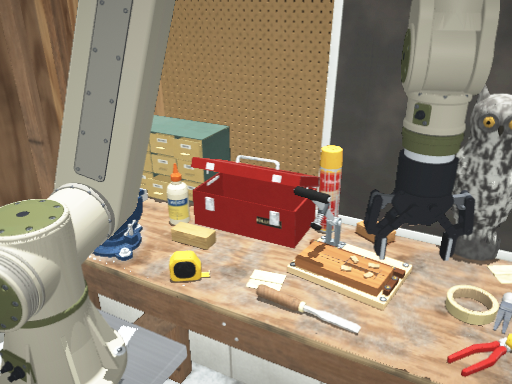

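```bash
cat >> h.py <<'E'
def yawR(deg):  # tool down, tool y at world angle deg
    a=np.radians(deg); y=[np.cos(a),np.sin(a),0]; z=[0,0,-1]
    return R.from_matrix(np.c_[np.cross(y,z),y,z])
def to(pos,Rt,frm=None,n=1):
    s=get_state(); p,q=frm or (s["tcp_pos"],q2R(s["orientation"]))
    d=q.inv().apply(np.array(pos)-p)*100; r=(q.inv()*Rt).as_rotvec(degrees=True)
    print("shift cm",d.round(2),"turn",r.round(1),"rows>=",np.linalg.norm(d)/4.17,np.linalg.norm(r)/7.16)
YJ=-8.5; O=np.array([.4945,-.350])
def jig(x,y,z=0):
    a=np.radians(YJ); return np.array([O[0]+x*np.cos(a)-y*np.sin(a),O[1]+x*np.sin(a)+y*np.cos(a),z])
E
grep -rn "grip_point_offset" . 2>/dev/null | head
python3 - <<'E'
from h import *
try: print(grip_point_offset)
except Exception as e: print(e)
to([.467,.0155,.2],yawR(4.5))
E
```

```text
0.0187
shift cm [ 42.75 -38.64   3.13] turn [ -0.    0.  -68.8] rows>= 13.838447449019265 9.607256386004094
```

send_rows(series=[2,-1.8,-0.5,0,0,-4,1,5,-4.5,-0.5,0,0,-10,1,8,-7.2,-0.5,0,0,-16,1,11,-9.9,-0.5,0,0,-22,1,14,-12.6,-0.5,0,0,-27,1,17,-15.3,-0.5,0,0,-33,1,20,-18,-0.5,0,0,-38,1,23,-20.7,-0.5,0,0,-44,1,26,-23.4,-0.5,0,0,-50,1,29,-26.1,-0.5,0,0,-54,1])

```text
clock: 1.33
tcp_pos: [0.3979, -0.1553, 0.2367]
orientation: [0.001, 0.766, 0.643, 0.0]
wrist_force: [0.7, -0.7, 0.4]
finger_gap: 0.0853
```

Run:
```python
from h import *
print(get_state()["tcp_pos"],get_state()["wrist_force"]); to([.467,.0155,.14],yawR(4.5))
```

```text
[ 0.39786633 -0.15532721  0.23667307] [ 0.74776221 -0.6927202   0.4201573 ]
shift cm [18.03  3.82  9.66] turn [  0.1   0.  -14.5] rows>= 4.990492500572058 2.029745081368001
```

send_rows(series=[3,0.6,1,0,0,-4,1,6,1.3,3,0,0,-8,1,9,2,5,0,0,-12,1,12,2.6,7,0,0,-14.5,1,15,3.2,9,0,0,-14.5,1,17,3.6,9.5,0,0,-14.5,1,18,3.8,9.7,0,0,-14.5,1,18,3.8,9.7,0,0,-14.5,1])

```text
clock: 2.0
tcp_pos: [0.4672, 0.0148, 0.1389]
orientation: [-0.0, 0.679, 0.734, -0.0]
wrist_force: [-0.4, -0.6, 0.2]
finger_gap: 0.0856
```

Run:
```python
from h import *
print(get_state()["tcp_pos"])
w=read_camera("wrist"); cv2.imwrite("pics/w1.png",w)
for s in silhouettes("wrist","offcut")[:2]:
    m=s["pixels"].astype(np.uint8); ct=max(cv2.findContours(m,0,2)[0],key=cv2.contourArea)
    print(s["p"],s["box"]);bx=cv2.boxPoints(cv2.minAreaRect(ct)); print(bx.tolist(),atz("wrist",bx,.035).round(4).tolist())
to([.467,.0155,.006],yawR(4.5))
```

```text
[0.46724858 0.01479134 0.13885683]
0.94 [223.9, 79.6, 61.3, 139.4]
[[222.47752380371094, 214.8546600341797], [226.0602264404297, 78.71211242675781], [285.2823486328125, 80.27058410644531], [281.69964599609375, 216.4131317138672]] [[0.4435, -0.0128, 0.035], [0.441, 0.0971, 0.035], [0.4855, 0.0993, 0.035], [0.4939, -0.0104, 0.035]]
shift cm [ 0.27 -0.02 13.38] turn [ 0.   0.  -0.2] rows>= 3.2090618335387506 0.0351528568188702
```

View pics/w1.png

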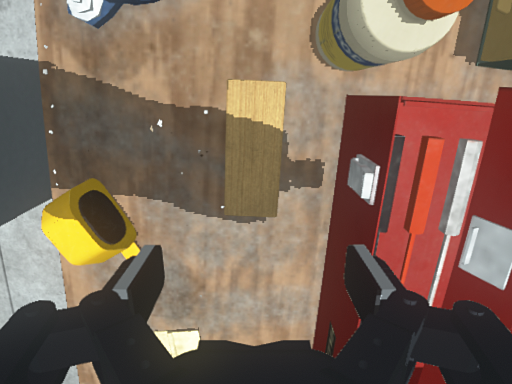

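Run:
```python
from h import *
for z in (0,.05,.1): print(z,atz("top",[[154,183],[275,183],[215,183]],z).round(3)[:,:2].tolist(), atz("wrist",[[347,95],[330,345],[338,220]],z).round(3)[:,:2].tolist())
to([.4675,.0125,.006],yawR(4.0))
```

```text
0 [[0.545, 0.11], [0.542, -0.211], [0.543, -0.052]] [[0.544, 0.093], [0.57, -0.178], [0.554, -0.024]]
0.05 [[0.541, 0.102], [0.538, -0.207], [0.54, -0.054]] [[0.529, 0.092], [0.551, -0.131], [0.538, -0.004]]
0.1 [[0.537, 0.093], [0.534, -0.203], [0.536, -0.057]] [[0.515, 0.091], [0.532, -0.084], [0.522, 0.016]]
shift cm [-3.000e-02  1.000e-02  1.338e+01] turn [0.  0.  0.3] rows>= 3.208467227978698 0.03618615686233439
```

send_rows(series=[0,0,2,0,0,0.3,0.75,0,0,5,0,0,0.3,0.75,0,0,8,0,0,0.3,0.75,0,0,10,0,0,0.3,0.75,0,0,12,0,0,0.3,0.75,0,0,13,0,0,0.3,0.75,0,0,13.3,0,0,0.3,0.75,0,0,13.3,0,0,0.3,0.75])

```text
clock: 2.77
tcp_pos: [0.4668, 0.012, 0.0063]
orientation: [-0.0, 0.683, 0.73, -0.0]
wrist_force: [0.7, 0.4, -0.4]
finger_gap: 0.0642
```

send_rows(newtons=70, series=[0,0,0,0,0,0,0.3,0,0,0,0,0,0,0.3,0,0,0,0,0,0,0.3,0,0,0,0,0,0,0.3,0,0,0,0,0,0,0.3,0,0,0,0,0,0,0.3,0,0,0,0,0,0,0.3,0,0,0,0,0,0,0.3])

```text
clock: 3.43
tcp_pos: [0.4685, 0.0126, 0.0078]
orientation: [0.002, 0.683, 0.731, 0.001]
wrist_force: [0.1, -2.0, 7.1]
finger_gap: 0.0438
```

send_rows(series=[0,0,-2,0,0,0,0.2,0,0,-5,0,0,0,0.2,0,0,-8,0,0,0,0.2,0,0,-12,0,0,0,0.2,0,0,-16,0,0,0,0.2,0,0,-20,0,0,0,0.2,0,0,-24,0,0,0,0.2,0,0,-27,0,0,0,0.2,0,0,-28,0,0,0,0.2])

```text
clock: 4.18
tcp_pos: [0.4688, 0.0131, 0.2919]
orientation: [0.004, 0.682, 0.731, 0.002]
wrist_force: [1.4, -0.7, -0.8]
finger_gap: 0.0438
```

Run:
```python
from h import *
s=get_state(); print(s["tcp_pos"],s["finger_gap"],s["wrist_force"])
b=read_camera("top"); cv2.imwrite("pics/b3.png",b)
for n,z in (("chip1",.046),("board",.04),("jig",.018),("handle",.202)):
  for q in silhouettes("top",n)[:5]:
    m=q["pixels"].astype(np.uint8); ct=max(cv2.findContours(m,0,2)[0],key=cv2.contourArea)
    bx=atz("top",cv2.boxPoints(cv2.minAreaRect(ct)),z)[:,:2]
    a=np.radians(YJ); J=(bx-O)@np.array([[np.cos(a),-np.sin(a)],[np.sin(a),np.cos(a)]])
    print(n,round(q["p"],2),(J*1000).round(0).tolist())
# wrist: offcut bottom pose
w=read_camera("wrist"); cv2.imwrite("pics/w2.png",w)
to([*jig(.030,.10)[:2],.30],yawR(81.5))
```

```text
[0.46880594 0.01306975 0.29194212] 0.043785145134871646 [ 1.40877774 -0.66000376 -0.81247207]
chip1 0.58 [[-24.0, -7.0], [-21.0, -28.0], [-34.0, -30.0], [-37.0, -9.0]]
board 0.65 [[-52.0, 106.0], [44.0, 105.0], [42.0, -102.0], [-54.0, -100.0]]
jig 0.88 [[-63.0, 117.0], [108.0, 116.0], [111.0, -126.0], [-63.0, -123.0]]
handle 0.57 [[-48.0, 113.0], [-27.0, 114.0], [-26.0, 28.0], [-47.0, 28.0]]
handle 0.5 [[-66.0, 134.0], [80.0, 133.0], [80.0, -77.0], [-68.0, -73.0]]
shift cm [-27.33   5.44  -1.63] turn [ -0.2  -0.2 -77.6] rows>= 6.69339744704768 10.835630196380926
```

View pics/w2.png

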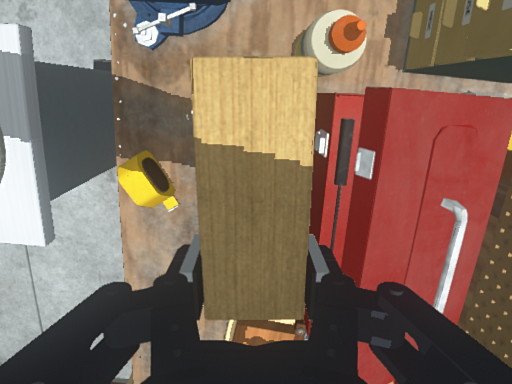

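```bash
sed -i 's/^YJ=.*/YJ=-8.5; O=np.array([.494,-.3535])/' h.py
cat >> h.py <<'E'
def sw(t): 
    a=np.radians(YJ); return R.from_rotvec(np.radians(t)*np.array([np.cos(a),np.sin(a),0]))*yawR(90+YJ)
E
python3 - <<'E'
from h import *
s=get_state(); f=(s["tcp_pos"],q2R(s["orientation"]))
to([*jig(.028,.0)[:2],.29],sw(0)); to([*jig(.028,.0)[:2],.29],sw(15))
print("from W1 (tilted frame):")
f=(jig(.028,0,.29),sw(15))
for p in ((.028,0,.075),(.028,.023,.075),(.028,.023,.055)): to(jig(*p),sw(15),f)
E
```

```text
shift cm [-37.4    3.03  -0.63] turn [ -0.2  -0.2 -77.6] rows>= 8.998531817088313 10.835630196380926
shift cm [-37.4    3.03  -0.63] turn [-12.8  10.  -77.1] rows>= 8.998531817088313 11.009021807342446
from W1 (tilted frame):
shift cm [ 0.   -5.56 20.77] turn [0. 0. 0.] rows>= 5.155875299760191 0.0
shift cm [-0.   -3.34 21.36] turn [0. 0. 0.] rows>= 5.185293353773295 0.0
shift cm [-0.   -3.86 23.29] turn [0. 0. 0.] rows>= 5.6624184503937265 0.0
```

send_rows(series=[-3,0.2,-0.6,0,0,-5,0.2,-7,0.6,-0.6,0,0,-12,0.2,-11,0.9,-0.6,0,0,-19,0.2,-15,1.2,-0.6,0,0,-26,0.2,-19,1.5,-0.6,0,0,-33,0.2,-23,1.9,-0.6,0,0,-40,0.2,-27,2.2,-0.6,0,0,-47,0.2,-31,2.5,-0.6,0,0,-54,0.2,-34,2.8,-0.6,-4,3,-61,0.2,-36,2.9,-0.6,-7,6,-67,0.2])

```text
clock: 5.32
tcp_pos: [0.5205, -0.3464, 0.29]
orientation: [0.003, 0.181, 0.981, 0.065]
wrist_force: [0.8, -1.0, -1.7]
finger_gap: 0.044
```

Run:
```python
from h import *
s=get_state(); print(s["tcp_pos"]); to(jig(.028,.0,.29),sw(15))
```

```text
[ 0.52045079 -0.346405    0.29000893]
shift cm [-0.52 -1.   -0.14] turn [ -7.4   1.4 -12.3] rows>= 0.27103314004828744 2.018277197290996
```

send_rows(series=[-0.2,-0.4,0,-3,0.6,-5,0.2,-0.4,-0.8,-0.1,-6,1,-10,0.2,-0.5,-1,-0.1,-7.4,1.4,-12.3,0.2,-0.5,-1,-0.1,-7.4,1.4,-12.3,0.2,-0.5,-1,-0.1,-7.4,1.4,-12.3,0.2])

```text
clock: 5.73
tcp_pos: [0.5212, -0.3555, 0.2893]
orientation: [0.008, 0.077, 0.989, 0.129]
wrist_force: [0.5, 0.5, -1.0]
finger_gap: 0.0435
```

Run:
```python
from h import *
s=get_state(); print(s["tcp_pos"]); to(jig(.028,.0,.29),sw(15))
for p in ((.028,0,.075),(.028,.023,.075),(.028,.023,.055)): to(jig(*p),sw(15))
a=read_camera("scene");b=read_camera("top");
A=cv2.resize(a[140:310,240:440],None,fx=2.4,fy=2.4); B=cv2.resize(b[140:250,270:400],None,fx=2.4,fy=2.4)
B=cv2.copyMakeBorder(B,0,A.shape[0]-B.shape[0],0,0,cv2.BORDER_CONSTANT)
cv2.imwrite("pics/c.png",np.hstack([A,B]))
```

```text
[ 0.5211914  -0.35546995  0.28931871]
shift cm [-0.08 -0.18 -0.12] turn [-0.1 -0.1 -0.4] rows>= 0.05582183986727461 0.06411839476675013
shift cm [-0.16 -5.71 20.66] turn [-0.1 -0.1 -0.4] rows>= 5.139814520699158 0.06411839476675013
shift cm [-0.14 -3.49 21.25] turn [-0.1 -0.1 -0.4] rows>= 5.164022593253175 0.06411839476675013
shift cm [-0.15 -4.   23.18] turn [-0.1 -0.1 -0.4] rows>= 5.641557674148235 0.06411839476675013
```

View pics/c.png

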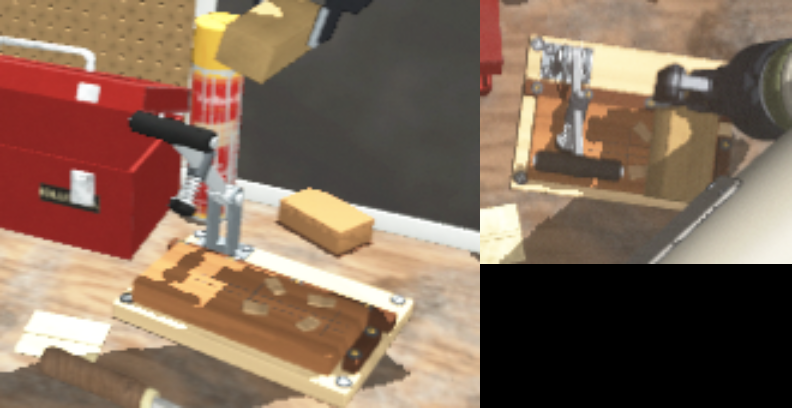

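send_rows(series=[-0.1,-0.7,2,0,0,-0.4,0.2,-0.1,-1.5,5,0,0,-0.4,0.2,-0.1,-2.3,8,0,0,-0.4,0.2,-0.1,-3.1,11,0,0,-0.4,0.2,-0.1,-3.9,14,0,0,-0.4,0.2,-0.1,-4.7,17,0,0,-0.4,0.2,-0.1,-5.3,19,0,0,-0.4,0.2,-0.1,-5.7,20.5,0,0,-0.4,0.2,-0.1,-5.7,20.7,0,0,-0.4,0.2])

```text
clock: 6.58
tcp_pos: [0.521, -0.3549, 0.0743]
orientation: [0.008, 0.072, 0.989, 0.13]
wrist_force: [-1.1, -0.2, -1.0]
finger_gap: 0.0437
```

Run:
```python
from h import *
s=get_state(); print(s["tcp_pos"]); 
for p in ((.028,.023,.075),(.028,.023,.055)): to(jig(*p),sw(15))
```

```text
[ 0.52097158 -0.35485216  0.0743229 ]
shift cm [-0.12  1.98  0.46] turn [-0.1 -0.2  0.1] rows>= 0.4890397317031261 0.030134314793930892
shift cm [-0.12  1.47  2.39] turn [-0.1 -0.2  0.1] rows>= 0.6735104292836788 0.030134314793930892
```

send_rows(series=[-0.1,0.7,0.15,0,0,0,0.2,-0.1,1.5,0.35,0,0,0,0.2,-0.1,2.0,0.46,0,0,0,0.2,-0.1,2.0,0.46,0,0,0,0.2,-0.1,1.8,1.2,0,0,0,0.2,-0.1,1.6,1.9,0,0,0,0.2,-0.1,1.5,2.3,0,0,0,0.2,-0.1,1.5,2.35,0,0,0,0.2,-0.1,1.5,2.35,0,0,0,0.2])

```text
clock: 7.33
tcp_pos: [0.5257, -0.3373, 0.0575]
orientation: [0.01, 0.073, 0.989, 0.129]
wrist_force: [0.6, 0.6, -0.5]
finger_gap: 0.0442
```

Run:
```python
from h import *
s=get_state(); print(s["tcp_pos"],s["wrist_force"]); Rt=q2R(s["orientation"])
print(s["tcp_pos"]+Rt.apply([[-.02,-.0225,.0075],[.07,-.0225,.0075]]))
for p in ((.028,.023,.055),(.028,-.055,.055),(.028,-.112,.055),(.028,-.112,.15)): to(jig(*p),sw(15))
```

```text
[ 0.525749   -0.33729665  0.0574554 ] [ 0.63504618  0.62901191 -0.52982164]
[[ 0.54264009 -0.35983847  0.04445318]
 [ 0.45360878 -0.34666948  0.04440022]]
shift cm [0.1  0.16 0.3 ] turn [-0.2  0.   0.1] rows>= 0.08392008925313084 0.025308980206277403
shift cm [ 0.11 -7.38 -1.7 ] turn [-0.2  0.   0.1] rows>= 1.8168978865165866 0.025308980206277403
shift cm [  0.12 -12.89  -3.16] turn [-0.2  0.   0.1] rows>= 3.183325875188093 0.025308980206277403
shift cm [  0.12 -10.46 -12.35] turn [-0.2  0.   0.1] rows>= 3.8801245773041217 0.025308980206277403
```

send_rows(series=[0.1,0,0.2,0,0,0,0.2,0.1,-0.1,0.2,0,0,0,0.2,0.1,-0.9,-0.02,0,0,0,0.2,0.1,-1.7,-0.23,0,0,0,0.2,0.1,-2.5,-0.45,0,0,0,0.2,0.1,-3.3,-0.66,0,0,0,0.2,0.1,-4.1,-0.87,0,0,0,0.2,0.1,-4.9,-1.08,0,0,0,0.2,0.1,-5.7,-1.3,0,0,0,0.2,0.1,-6.5,-1.51,0,0,0,0.2])

```text
clock: 8.17
tcp_pos: [0.5154, -0.4043, 0.0563]
orientation: [0.01, 0.073, 0.989, 0.128]
wrist_force: [-0.4, 1.0, -0.9]
finger_gap: 0.0435
```

Run:
```python
from h import *
s=get_state(); print(s["tcp_pos"],s["wrist_force"]); Rt=q2R(s["orientation"])
print(s["tcp_pos"]+Rt.apply([[-.02,-.0225,.0075],[.07,-.0225,.0075]]))
for p in ((.028,-.12,.0555),(.028,-.12,.15)): to(jig(*p),sw(15))
```

```text
[ 0.5153685  -0.40428019  0.05632801] [-0.39786851  1.04317586 -0.89273989]
[[ 0.53228007 -0.42683343  0.04337231]
 [ 0.44324576 -0.41368577  0.04319999]]
shift cm [ 0.08 -7.07 -1.78] turn [-0.2  0.1  0.1] rows>= 1.7492459434194354 0.036304884769819294
shift cm [  0.06  -4.66 -10.92] turn [-0.2  0.1  0.1] rows>= 2.8470105586462005 0.036304884769819294
```

send_rows(series=[0.1,-0.8,-0.2,0,0,0,0.2,0.1,-1.7,-0.42,0,0,0,0.2,0.1,-2.6,-0.64,0,0,0,0.2,0.1,-3.5,-0.88,0,0,0,0.2,0.1,-4.4,-1.1,0,0,0,0.2,0.1,-5.3,-1.33,0,0,0,0.2,0.1,-6.2,-1.56,0,0,0,0.2,0.1,-7.1,-1.78,0,0,0,0.2,0.1,-7.5,-1.9,0,0,0,0.2,0.1,-7.5,-1.9,0,0,0,0.2])

```text
clock: 9.0
tcp_pos: [0.503, -0.481, 0.0554]
orientation: [0.011, 0.073, 0.989, 0.128]
wrist_force: [0.5, -0.3, -0.4]
finger_gap: 0.0437
```

send_rows(series=[0,0.7,-2,0,0,0,0.2,0,1.4,-5,0,0,0,0.2,0,2.2,-8,0,0,0,0.2,0,3,-11,0,0,0,0.2,0,4,-15,0,0,0,0.2,0,5,-19,0,0,0,0.2,0,5.8,-22,0,0,0,0.2,0,6.2,-23.5,0,0,0,0.2])

```text
clock: 9.67
tcp_pos: [0.5032, -0.4792, 0.3044]
orientation: [0.013, 0.072, 0.989, 0.126]
wrist_force: [-0.1, 0.1, -0.2]
finger_gap: 0.0439
```

Run:
```python
from h import *
s=get_state(); print(s["tcp_pos"],s["wrist_force"])
a=read_camera("scene");b=read_camera("top");
for c in ("top","scene"):
  for q in silhouettes(c,"chip1")[:6]: 
    u,v,w,h=q["box"]; P=atz(c,[[u+w/2,v+h/2]],.02)[0]; a_=np.radians(YJ); d=P[:2]-O
    print(c,round(q["p"],2),q["box"],"jig",(1000*np.array([d[0]*np.cos(a_)+d[1]*np.sin(a_),-d[0]*np.sin(a_)+d[1]*np.cos(a_)])).round())
A=cv2.resize(a[220:320,270:420],None,fx=3,fy=3,interpolation=2); B=cv2.resize(b[140:250,275:420],None,fx=2.4,fy=2.4)
A=cv2.copyMakeBorder(A,0,0,0,0,cv2.BORDER_CONSTANT);B=cv2.copyMakeBorder(B,0,A.shape[0]-B.shape[0],0,0,cv2.BORDER_CONSTANT)
cv2.imwrite("pics/d.png",np.hstack([A,B]))
```

```text
[ 0.50319689 -0.47915604  0.30439625] [-0.06443228  0.12419371 -0.19833757]
top 0.55 [367.1, 207.5, 7.7, 5.1] jig [ -11. -113.]
top 0.5 [367.6, 213.5, 11.1, 8.1] jig [ -30. -121.]
scene 0.46 [400.6, 289.1, 10.5, 5.6] jig [  -4. -144.]
```

View pics/d.png

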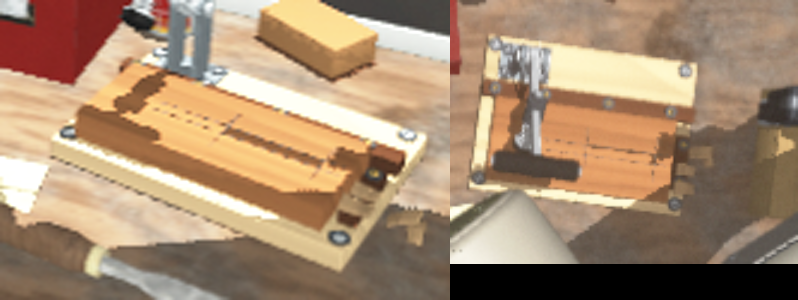

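Run:
```python
from h import *
a=read_camera("scene");b=read_camera("top")
A=cv2.resize(a[262:308,362:422],None,fx=6.5,fy=6.5,interpolation=2); B=cv2.resize(b[185:231,340:400],None,fx=6.5,fy=6.5,interpolation=2)
C=np.hstack([A,B]); C=cv2.convertScaleAbs(C,alpha=1.4,beta=10); cv2.imwrite("pics/e.png",C)
for c in("scene","top"): print(c,proj(c,[jig(x,-.1,.04) for x in (-.05,-.02,.01,.04)]).round(1).tolist())
```

```text
scene [[378.1, 287.7], [383.7, 280.6], [389.1, 273.8], [394.2, 267.2]]
top [[366.4, 224.0], [367.8, 212.5], [369.2, 201.1], [370.6, 189.8]]
```

View pics/e.png

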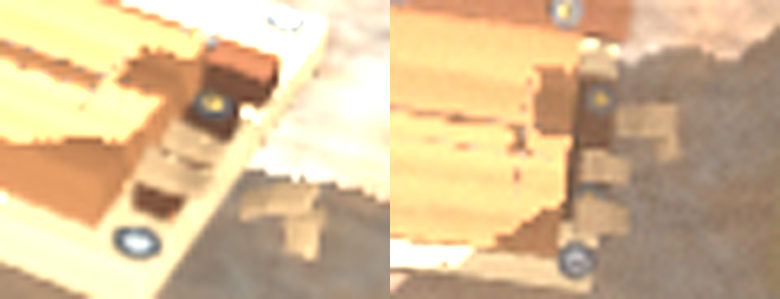

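Run:
```python
from h import *
to([.465,.0125,.30],yawR(4.0))
```

```text
shift cm [10.89 46.56 12.04] turn [ 12.5 -10.1  77.2] rows>= 11.825132588456361 11.009093578737035
```

send_rows(series=[0.7,3,0.8,1,-1,6,0.2,1.6,7,1.8,3,-2,13,0.2,2.5,11,2.8,4,-3,20,0.2,3.5,15,3.9,5,-4,27,0.2,4.4,19,4.9,6,-5,34,0.2,5.4,23,5.9,7,-6,40,0.2,6.3,27,7,8,-6.5,47,0.2,7.3,31,8,9,-7,53,0.2,8.2,35,9,10,-8,60,0.2,9,38.5,10,11,-9,66,0.2])

```text
clock: 10.8
tcp_pos: [0.4726, -0.1043, 0.2984]
orientation: [0.004, 0.592, 0.805, 0.021]
wrist_force: [1.5, -0.0, -1.5]
finger_gap: 0.0437
```

Run:
```python
from h import *
print(get_state()["tcp_pos"]); to([.465,.0125,.28],yawR(4.0))
```

```text
[ 0.47255117 -0.10434752  0.29844392]
shift cm [11.34  2.69  2.16] turn [ 2.1 -1.3 13.3] rows>= 2.8425653691538604 1.8951437675830238
```

send_rows(series=[3,0.7,0.6,0.7,-0.4,5,0.2,6,1.4,1.2,1.4,-0.8,10,0.2,9,2.1,1.8,2.1,-1.3,13.3,0.2,11,2.6,2.2,2.1,-1.3,13.3,0.2,11.3,2.7,2.2,2.1,-1.3,13.3,0.2,11.3,2.7,2.2,2.1,-1.3,13.3,0.2])

```text
clock: 11.3
tcp_pos: [0.4652, 0.011, 0.2797]
orientation: [-0.0, 0.679, 0.735, -0.0]
wrist_force: [-0.6, 0.0, -1.9]
finger_gap: 0.044
```

Run:
```python
from h import *
print(get_state()["tcp_pos"]); to([.465,.0125,.0095],yawR(4.0))
```

```text
[0.46518443 0.01102298 0.27965571]
shift cm [1.400e-01 2.000e-02 2.702e+01] turn [-0.  -0.   0.5] rows>= 6.478652465572701 0.07563838225580594
```

send_rows(series=[0,0,3,0,0,0.5,0.2,0,0,7,0,0,0.5,0.2,0,0,11,0,0,0.5,0.2,0,0,15,0,0,0.5,0.2,0,0,19,0,0,0.5,0.2,0,0,22,0,0,0.5,0.2,0,0,24.5,0,0,0.5,0.2,0,0,26,0,0,0.5,0.2,0,0,26.8,0,0,0.5,0.2,0,0,27,0,0,0.5,0.2])

```text
clock: 12.13
tcp_pos: [0.4658, 0.0087, 0.0096]
orientation: [-0.0, 0.684, 0.73, -0.0]
wrist_force: [-0.1, -0.5, -0.7]
finger_gap: 0.044
```

send_rows(series=[0,0,0.1,0,0,0,0.2,0,0,0.1,0,0,0,0.2])

```text
clock: 12.3
tcp_pos: [0.4682, 0.009, 0.0111]
orientation: [0.002, 0.683, 0.73, 0.001]
wrist_force: [0.4, -0.2, -0.5]
finger_gap: 0.0435
```

send_rows(series=[0,0,0.1,0,0,0,0.2,0,0,0.2,0,0,0,0.2,0,0,0.2,0,0,0,0.2])

```text
clock: 12.55
tcp_pos: [0.4681, 0.0096, 0.0091]
orientation: [0.002, 0.683, 0.731, 0.001]
wrist_force: [-0.5, 0.6, -1.2]
finger_gap: 0.0438
```

send_rows(series=[0,0,0.1,0,0,0,0.2,0,0,0.15,0,0,0,0.2,0,0,0.15,0,0,0,0.2])

```text
clock: 12.8
tcp_pos: [0.468, 0.0096, 0.0078]
orientation: [0.001, 0.683, 0.731, 0.001]
wrist_force: [-1.6, -0.9, 6.0]
finger_gap: 0.0439
```

Contact with the bench; release and lift.

send_rows(series=[0,0,0,0,0,0,0.75,0,0,0,0,0,0,0.75,0,0,0,0,0,0,0.75,0,0,0,0,0,0,0.75,0,0,-2,0,0,0,0.75,0,0,-5,0,0,0,0.75,0,0,-9,0,0,0,0.75,0,0,-13,0,0,0,0.5,0,0,-17,0,0,0,0.2,0,0,-21,0,0,0,0])

```text
clock: 13.63
tcp_pos: [0.4664, 0.0098, 0.2188]
orientation: [0.001, 0.683, 0.731, 0.001]
wrist_force: [1.8, 0.1, -0.7]
finger_gap: 0.0286
```

Run:
```python
from h import *
s=get_state(); print(s["tcp_pos"],s["finger_gap"],s["wrist_force"])
b=read_camera("top"); read_camera("wrist")
for cam,n,z in (("wrist","offcut",.035),("top","handle",.202),("top","jig",.018),("top","chip1",.03),("top","board",.04),("top","hinge",.007)):
  for q in silhouettes(cam,n)[:4]:
    m=q["pixels"].astype(np.uint8); ct=max(cv2.findContours(m,0,2)[0],key=cv2.contourArea)
    bx=atz(cam,cv2.boxPoints(cv2.minAreaRect(ct)),z)[:,:2]
    print(cam,n,round(q["p"],2),bx.round(3).tolist(),bx.mean(0).round(4))
print("handle rest",jig(.08-.165*np.cos(np.pi/4),.075,.202),"level",jig(-.085,.075,.085))
p=jig(.08-.165*np.cos(np.pi/4),.075,.27)
# jaws along bar: tool y = jig y
to(p,yawR(90+YJ)); to(p,yawR(YJ-90))
to(p,yawR(YJ))
```

```text
[0.46636534 0.00975505 0.21877964] 0.028603265333252043 [ 1.7983719  0.1054175 -0.6844118]
wrist offcut 0.95 [[0.439, 0.095], [0.482, 0.098], [0.491, -0.008], [0.444, -0.011]] [0.4641 0.0435]
top jig 0.68 [[0.448, -0.224], [0.619, -0.251], [0.583, -0.493], [0.41, -0.462]] [ 0.515  -0.3575]
top chip1 0.61 [[0.577, -0.219], [0.605, -0.306], [0.461, -0.351], [0.434, -0.265]] [ 0.5189 -0.2852]
top chip1 0.58 [[0.49, -0.472], [0.489, -0.494], [0.479, -0.494], [0.479, -0.472]] [ 0.4842 -0.483 ]
top chip1 0.58 [[0.471, -0.456], [0.471, -0.475], [0.461, -0.474], [0.461, -0.455]] [ 0.466  -0.4649]
top chip1 0.4 [[0.453, -0.455], [0.453, -0.474], [0.44, -0.474], [0.44, -0.455]] [ 0.4463 -0.4644]
top hinge 0.56 [[0.42, -0.157], [0.433, -0.234], [0.369, -0.244], [0.357, -0.168]] [ 0.3948 -0.2008]
top hinge 0.51 [[0.456, -0.244], [0.552, -0.258], [0.525, -0.467], [0.428, -0.452]] [ 0.4902 -0.3554]
handle rest [ 0.4688159  -0.27390325  0.202     ] level [ 0.42101936 -0.26676001  0.085     ]
shift cm [-28.32  -1.61  -5.5 ] turn [ -0.   -0.1 -77.6] rows>= 6.930275720905594 10.844136044410403
shift cm [-28.32  -1.61  -5.5 ] turn [-1.000e-01  0.000e+00  1.024e+02] rows>= 6.930275720905594 14.295533899181764
shift cm [-28.32  -1.61  -5.5 ] turn [-0.1 -0.  12.4] rows>= 6.930275720905594 1.7257226653212463
```

send_rows(series=[-2,-0.1,-2,0,0,-7,0,-5,-0.3,-4,0,0,-14,0,-8,-0.5,-5.5,0,0,-21,0,-11,-0.6,-5.5,0,0,-28,0,-15,-0.8,-5.5,0,0,-35,0,-19,-1,-5.5,0,0,-42,0,-22,-1.2,-5.5,0,0,-49,0,-25,-1.4,-5.5,0,0,-56,0,-27,-1.5,-5.5,0,0,-63,0,-28.3,-1.6,-5.5,0,0,-70,0])

```text
clock: 14.87
tcp_pos: [0.4691, -0.2761, 0.2697]
orientation: [-0.0, 0.143, 0.99, 0.001]
wrist_force: [0.2, 0.3, -0.4]
finger_gap: -0.0002
```

Run:
```python
from h import *
s=get_state(); print(s["tcp_pos"],s["finger_gap"],s["wrist_force"]); to(jig(.08-.165*np.cos(np.pi/4),.075,.25),yawR(90+YJ))
w=read_camera("wrist"); cv2.imwrite("pics/w3.png",w)
for n in("handle",):
  for q in silhouettes("wrist",n)[:2]:
    m=q["pixels"].astype(np.uint8); ct=max(cv2.findContours(m,0,2)[0],key=cv2.contourArea)
    bx=atz("wrist",cv2.boxPoints(cv2.minAreaRect(ct)),.202)[:,:2]; print(q["p"],bx.round(3).tolist(),bx.mean(0))
```

```text
[ 0.46910958 -0.27607582  0.26971816] -0.00015677826280930562 [ 0.23610101  0.27599099 -0.44208553]
shift cm [0.09 0.2  1.97] turn [ 0.1 -0.  -7.9] rows>= 0.47577112718797293 1.1048217291867501
0.95 [[0.449, -0.315], [0.464, -0.231], [0.487, -0.234], [0.472, -0.321]] [ 0.46818162 -0.27495231]
0.73 [[0.383, -0.25], [0.377, -0.212], [0.409, -0.205], [0.416, -0.244]] [ 0.39635688 -0.22771372]
```

View pics/w3.png

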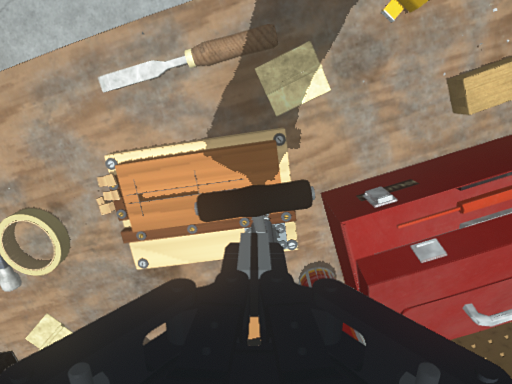

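send_rows(series=[0,0.2,1.5,0,0,-5,0,0,0.2,3,0,0,-8,0,0,0.2,4.4,0,0,-8,0,0,0.2,4.5,0,0,-8,0,0,0.2,4.5,0,0,-8,0])

```text
clock: 15.38
tcp_pos: [0.4697, -0.2704, 0.2255]
orientation: [-0.0, 0.076, 0.997, 0.001]
wrist_force: [-0.3, 0.1, -0.1]
finger_gap: -0.0
```

Run:
```python
from h import *
s=get_state(); print(s["tcp_pos"],s["wrist_force"])
for t in (45,40,35,30,25,20,15,10,5,2,0): 
  r=np.radians(t); to(jig(.08-.165*np.cos(r),.074,.0955+.165*np.sin(r)),yawR(90+YJ))
```

```text
[ 0.46974539 -0.27036088  0.22550157] [-0.28639481  0.13006606 -0.1350733 ]
shift cm [ 0.04 -0.47  1.33] turn [ 0.1 -0.  -0.2] rows>= 0.3385925583912646 0.03315673524041905
shift cm [ 1.01 -0.47  2.39] turn [ 0.1 -0.  -0.2] rows>= 0.6331846287861017 0.03315673524041905
shift cm [ 1.88 -0.48  3.54] turn [ 0.1 -0.  -0.2] rows>= 0.9677509187169968 0.03315673524041905
shift cm [ 2.66 -0.48  4.75] turn [ 0.1 -0.  -0.2] rows>= 1.310505908313916 0.03315673524041905
shift cm [ 3.32 -0.49  6.03] turn [ 0.1 -0.  -0.2] rows>= 1.654578937773401 0.03315673524041905
shift cm [ 3.87 -0.49  7.36] turn [ 0.1 -0.  -0.2] rows>= 1.9973468992345231 0.03315673524041905
shift cm [ 4.3  -0.5   8.73] turn [ 0.1 -0.  -0.2] rows>= 2.337346483901615 0.03315673524041905
shift cm [ 4.61 -0.5  10.14] turn [ 0.1 -0.  -0.2] rows>= 2.673536393849865 0.03315673524041905
shift cm [ 4.8  -0.51 11.56] turn [ 0.1 -0.  -0.2] rows>= 3.0050621524521355 0.03315673524041905
shift cm [ 4.85 -0.51 12.43] turn [ 0.1 -0.  -0.2] rows>= 3.2014208653520413 0.03315673524041905
shift cm [ 4.86 -0.51 13.  ] turn [ 0.1 -0.  -0.2] rows>= 3.331165850385622 0.03315673524041905
```

send_rows(series=[0,-0.4,0.8,0,0,0,0,0.04,-0.5,1.3,0,0,0,0,0.5,-0.5,1.85,0,0,0,0,1,-0.5,2.4,0,0,0,0,1.45,-0.5,2.95,0,0,0,0,1.9,-0.5,3.55,0,0,0,0,2.3,-0.5,4.15,0,0,0,0,2.65,-0.5,4.75,0,0,0,0,3,-0.5,5.4,0,0,0,0,3.3,-0.5,6,0,0,0,0])

```text
clock: 16.22
tcp_pos: [0.4368, -0.272, 0.1663]
orientation: [0.001, 0.075, 0.997, -0.0]
wrist_force: [-1.4, -2.2, 3.4]
finger_gap: -0.0002
```

Run:
```python
from h import *
s=get_state(); print(s["tcp_pos"],s["wrist_force"])
for t in (25,20,15,10,5,2,0): 
  r=np.radians(t); to(jig(.08-.165*np.cos(r),.074,.0955+.165*np.sin(r)),yawR(90+YJ))
read_camera("wrist")
for q in silhouettes("wrist","handle")[:2]: print(q["p"],q["box"])
```

```text
[ 0.43684798 -0.27199111  0.16626838] [-1.4073116  -2.23187163  3.44788577]
shift cm [0.1  0.18 0.1 ] turn [ 0.   0.1 -0.1] rows>= 0.05560326030256952 0.02760850570689763
shift cm [0.65 0.18 1.43] turn [ 0.   0.1 -0.1] rows>= 0.37978549220668495 0.02760850570689763
shift cm [1.09 0.18 2.8 ] turn [ 0.   0.1 -0.1] rows>= 0.7224846427943524 0.02760850570689763
shift cm [1.4  0.18 4.21] turn [ 0.   0.1 -0.1] rows>= 1.064639824752364 0.02760850570689763
shift cm [1.59 0.18 5.63] turn [ 0.   0.1 -0.1] rows>= 1.404992892024297 0.02760850570689763
shift cm [1.65 0.18 6.5 ] turn [ 0.   0.1 -0.1] rows>= 1.608010686541835 0.02760850570689763
shift cm [1.66 0.18 7.07] turn [ 0.   0.1 -0.1] rows>= 1.7427645276696164 0.02760850570689763
0.73 [275.5, 72.1, 87.1, 87.1]
0.62 [177.2, 213.7, 158.9, 44.7]
```

send_rows(series=[0.35,0.1,0.75,0,0,0,0,0.65,0.1,1.43,0,0,0,0,0.88,0.1,2.1,0,0,0,0,1.09,0.1,2.8,0,0,0,0,1.26,0.1,3.5,0,0,0,0,1.4,0.1,4.2,0,0,0,0,1.5,0.1,4.9,0,0,0,0,1.58,0.1,5.6,0,0,0,0,1.63,0.1,6.3,0,0,0,0,1.65,0.1,6.7,0,0,0,0])

```text
clock: 17.15
tcp_pos: [0.4214, -0.2685, 0.0991]
orientation: [0.001, 0.075, 0.997, 0.0]
wrist_force: [-1.4, -2.4, 8.2]
finger_gap: 0.0002
```

Run:
```python
from h import *
s=get_state(); print(s["tcp_pos"],s["wrist_force"]); to(jig(-.085,.074,.0955),yawR(90+YJ))
read_camera("top"); s=get_state(); print(s["tcp_pos"],s["wrist_force"])
read_camera("top"); s=get_state(); print(s["tcp_pos"],s["wrist_force"])
```

```text
[ 0.42136033 -0.26852873  0.09913412] [-1.37074989 -2.39602198  8.17826631]
shift cm [0.06 0.07 0.36] turn [ 0.   0.2 -0.1] rows>= 0.08989979974741139 0.027099548275784598
[ 0.42134171 -0.26847031  0.09874636] [-1.69748073 -3.10978047  6.71098855]
[ 0.4214336  -0.26851052  0.09918355] [-1.10166255 -1.34623601  6.55549451]
```

Go the last 3.5 mm.

send_rows(series=[0,0,0.15,0,0,0,0,0,0,0.3,0,0,0,0,0,0,0.35,0,0,0,0,0,0,0.35,0,0,0,0,0,0,0.35,0,0,0,0])

```text
clock: 17.67
tcp_pos: [0.4219, -0.2686, 0.0966]
orientation: [0.002, 0.075, 0.997, -0.0]
wrist_force: [-0.5, -1.7, 6.3]
finger_gap: -0.0
```

Run:
```python
from h import *
F=[];Z=[]
a=read_camera("scene"); s=get_state();F.append(s["wrist_force"]);Z.append(s["tcp_pos"])
for i in range(4): b=read_camera("top"); s=get_state();F.append(s["wrist_force"]);Z.append(s["tcp_pos"])
print(np.mean(F,0),np.mean(Z,0))
for n,z in (("hinge",.007),("board",.04),("handle",.085)):
  for q in silhouettes("top",n)[:2]:
    m=q["pixels"].astype(np.uint8); ct=max(cv2.findContours(m,0,2)[0],key=cv2.contourArea)
    bx=atz("top",cv2.boxPoints(cv2.minAreaRect(ct)),z)[:,:2]; print(n,round(q["p"],2),bx.round(3).tolist(),bx.mean(0).round(4))
print(proj("scene",[jig(-.085,.115,.085),jig(-.085,.035,.085),jig(.08,.075,.085)]).round(1).tolist())
A=cv2.resize(a[180:320,250:430],None,fx=2.8,fy=2.8,interpolation=2); B=cv2.resize(b[150:255,260:370],None,fx=2.6,fy=2.6)
B=cv2.copyMakeBorder(B,0,A.shape[0]-B.shape[0],0,0,cv2.BORDER_CONSTANT); cv2.imwrite("pics/f.png",np.hstack([A,B]))
```

```text
[-1.43643457 -1.53642667  7.94707573] [ 0.42189056 -0.268623    0.09660077]
hinge 0.63 [[0.418, -0.161], [0.432, -0.233], [0.371, -0.245], [0.358, -0.172]] [ 0.3947 -0.2027]
board 0.95 [[0.467, -0.285], [0.544, -0.296], [0.523, -0.456], [0.445, -0.444]] [ 0.4947 -0.3702]
board 0.45 [[0.53, 0.198], [0.584, 0.171], [0.548, 0.099], [0.494, 0.126]] [0.5389 0.1486]
[[281.8, 244.5], [313.3, 256.0], [332.9, 220.2]]
```

View pics/f.png

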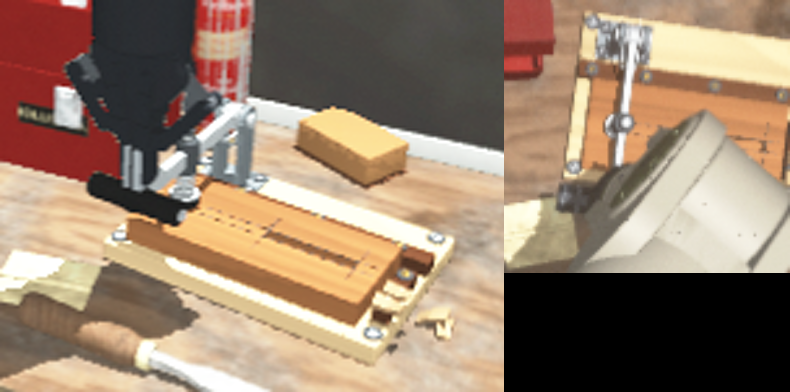

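send_rows(series=[0,0,0.1,0,0,0,0,0,0,0.1,0,0,0,0,0,0,0.1,0,0,0,0,0,0,0.1,0,0,0,0])

```text
clock: 18.4
tcp_pos: [0.422, -0.2687, 0.0957]
orientation: [0.002, 0.075, 0.997, -0.0]
wrist_force: [-1.0, -0.8, 8.4]
finger_gap: -0.0
```

Run:
```python
from h import *
s=get_state(); print(s["tcp_pos"],s["wrist_force"]); print(hand_in())
```

```text
[ 0.42202523 -0.26866665  0.09571799] [-1.04659552 -0.78284563  8.3755006 ]
the job is handed in; nothing more can be done
None
```

The job is handed in at about 18 s, with the lever held level and all four chips off the board.

- **Chips:** I swept them along the slot and off the board's right end with the offcut. In the pictures two lie on the bench and two on top of the stop. I left those two there because they are clear of the board.
- **Offcut:** It is back on the bench to the left of the jig, about where it was, at x = 0.464, y = 0.044 m.
- **Lever:** I pressed the cross bar down with the shut fingers and was still holding it at hand-in. The fingertips were at z = 0.0957 m, against 0.0955 m when level. The upward force was 8.4 N, against about 8 N expected.
- **Board and hinge:** In the last picture the board lies flat along its fence. The brass hinge measured within about 2 mm of its first position.
- **Checks that disagreed or were not made:**
  - The networks gave some false or partial results: board and bottle outlines under wrong names, the board partly hidden by the arm, and no cross bar in the last top view. I relied on the pictures, height and force there.
  - The bottle was not measured again; nothing was moved close to it.

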